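Find the true base disc with a straightedge and stand the flask on it

ROBOT

A 6-joint arm with a two-finger parallel gripper is mounted at the origin on the work surface. World frame = base frame: x ahead of the robot, y to its left, z up, the work surface at z = 0. Lengths are in m, angles in rad, forces in N, time in s.
With the tool pointing down it reaches from about 0.3 to 0.775 m from the base axis. Payload 14.6 kg.
Tool frame: the origin (TCP) lies at the very end of the fingers, on their centre line; the grasp point (between the pads) lies 19 mm behind it; x points along the fingers, z is the direction in which the jaws open and shut, and the axes are right-handed (so a half turn about x gives the same grasp; the last joint's range is limited). The gripper opens to 94 mm and grips with 3 to 60 N. Pads are 16 mm wide; open, the fingers measure 119 mm over their backs; the gripper's body (75 mm by 177 mm) begins 78 mm behind the grasp point.
Start: joints at [1.262, 0.3, 1.521, -0, 1.321, -0.067], TCP at [0.132, 0.534, 0.205] pointing down, gripper open.
Joint ranges: [-3.03, 3.03], [-0.79, 2.21], [0.23, 2.52], [-1.04, 4.18], [0, 3.07], [-2.55, 2.55]. Speed limits (rad/s): [2.22, 2.22, 2.57, 3.14, 3.14, 3.14].

INTERFACE

Orientations are given as [roll, pitch, yaw] about the fixed x, y, z axes, in that order (R = Rz(yaw) Ry(pitch) Rx(roll)).
In Python, from station import ctrl gives the robot as it stands. The module is installed in compiled form; this text tells all that it offers.
- The arm moves only by the tool servo_tool, never from a script. Its argument "motion" is one flat list of numbers, 4 for each row, row after row: the shift along the tool's x, y, z in mm, then the turn about the tool's x in degrees. In form: [dx, dy, dz, roll, dx, dy, dz, roll, ...]. A call has 1 to 20 rows; each row is the pose to reach, as a shift and turn from the pose commanded when the call began, along the tool's axes at that moment; what a row does not reach only later rows make up. A row lasts 1/8 s, in which the tool goes at most 62.5 mm and 10.7 degrees, less where a joint would pass 70% of its speed; a pose out of reach is approached as far as the arm can. A call with a gripper value outside its range is refused whole. "gripper" is the opening, from 0 (shut) to 1 (fully open), set as the call begins (left out, the last holds). The fingers move at their own pace and stop on an object; "force" is the grip in N (left out, the last holds). Time passes only in rows, so rows that repeat a pose let the fingers close. It gives the time, the measured TCP pose, the force and the opening at its end, in the units of the state.
- ctrl.get_obs(): the state, without advancing time (a new reading comes with each control period).
- ctrl.camera(name): name is "side" or "top"; returns a dict with "color" (400x640x3 uint8, red, green, blue), "z_map" (400x640 float32, m along the optical axis (not along the pixel's ray), 0 where there is no reading), "fx", "fy", "cx", "cy" (pixels), "dist_coeffs" ([k1, k2, p1, p2, k3] as OpenCV has them; the pictures are not rectified), "rvec" (rotation vector, rad) and "tvec" (3), from world to camera coordinates, as OpenCV has them. Camera axes: x right, y down, z forward; pixel columns grow to the right and rows downward; lengths in m; the calibration is good to about 2 mm. A picture is of the moment at which its call begins.
- ctrl.hand_in(): hands the job in, once; it reports no verdict.
The state is a dict: "time_s": time; "qpos": joint angles; "joint_vel": joint speeds; "tau": joint torques, N m; "ee_pos": TCP position; "eef_rot": TCP orientation; "force": force on the tool from outside, world axes, zero at the start; "moment": the same for the moment, N m; "grip_width": finger opening in m.
Only numpy, scipy, OpenCV 4.12 (cv2) and the standard library are available. Lean on these libraries where they do the work, as an engineer would, in place of code of your own. Each camera call takes 0.05 s, during which the arm holds its last target.

TASK

One of the two turned base discs in the foam bed has a true, flat face and the other is slightly crowned, so that a straightedge laid across it rocks. Lay the steel straightedge from left to right across the middle of either disc, let go, and press lightly on its left end and then on its right end to feel whether it rocks. Then lay the straightedge back flat on the bench and gently stand the glass flask upright in the middle of the true disc, leaving the other things alone.

Things in the scene. Friction and masses are not known exactly. Their poses are not given: they have to be found in the camera images.
- foam: White foam bed, 165 (x) x 340 (y) x 40 mm high, fixed to the bench; origin at the centre of its underside, x away from the robot, y to the left. Two satin grey metal discs, 150 mm across, are fixed in it side by side and look alike. Exactly one is flat; the other's face is a very shallow cone, its middle 2.4 mm above its rim. Both lie level
- rest_left (a point): The middle of the left (+y) disc, 52 mm above the bench: the nominal height of the disc's face. The real face lies up to 3 mm higher or lower. Its y points left, z up
- rest_right (a point): The middle of the right (-y) disc, 175 mm from the other; nominal height and axes as for the left one
- straightedge_center (a point): Centre of the loose steel straightedge, a plain bar 160 mm long (x), 25 mm wide (y), 12 mm thick (z), 0.3 to 0.5 kg, at first flat on the bench. Carry it by its middle. It is little longer than a disc is wide: lay it within 15 mm of the disc's middle, so that both ends bear on the face
- flask_center (a point): Half-way up (75 mm) the loose green glass flask, 151 mm tall, 0.2 to 0.33 kg, z along its axis: flat foot 66 mm across, body 76 mm across. It starts upright on the bench. On the flat disc it stands upright; on the crowned one it would lean by 0.03 rad
- jar: Glass jar with a white lid, 68 mm across, 85 mm tall; a bystander, origin under its centre
- spool: Brass wire spool, 48 mm across, 22 mm tall; a bystander, origin under its centre
- foam_block: Small white foam block, 70 x 55 x 45 mm; a bystander, origin under its centre
- end_a (a point): Place to press on one end of the straightedge: on its upper face, 62 mm from its middle (+x). Press with 4 to 10 N; over 45 N marks the face. On the flat disc neither end gives. On the crowned one the bar lies up to 0.03 rad out of level, the raised end goes down up to 4 mm at well under 1 N before it stops, and each end, pressed home, is 2 mm lower than the bar's middle
- end_b (a point): The same on the other end of the straightedge, 62 mm from its middle (-x). Either end may lie to the left. Come down on it slowly, at 10 mm/s or less, and stop at the first firm resistance: steel on metal does not give, and the force rises within a fraction of a millimetre
- flask_neck (a point): The place to hold the flask: on its axis 118 mm above its foot, middle of the straight round neck, 29 mm across from 94 to 142 mm up; the lip above it is 38 mm across
Not all that is in view belongs to the job. There is more than one size of the part that bears straightedge_center; the job needs the largest.

How it is judged:
On the way, in this order (a step that is already met when the one before it is completed fails the run):
1. the straightedge lies across the middle of a disc (within 25 mm), let go and at rest (((horizontal distance between straightedge_center and rest_left below 0.025 m and z of straightedge_center in the frame of rest_left between 0 and 0.013 m and angle between the x axis of straightedge_center and the y axis of rest_left, either way round below 0.6 rad and contact force between the fingers and straightedge below 0.1 N and linear speed of straightedge below 0.02 m/s) or (horizontal distance between straightedge_center and rest_right below 0.025 m and z of straightedge_center in the frame of rest_right between 0 and 0.013 m and angle between the x axis of straightedge_center and the y axis of rest_right, either way round below 0.6 rad and contact force between the fingers and straightedge below 0.1 N and linear speed of straightedge below 0.02 m/s))), for 0.15 s.
2. its left end is pressed down from above with 2.5 to 30 N (((horizontal distance between straightedge_center and rest_left below 0.025 m and z of straightedge_center in the frame of rest_left between 0 and 0.013 m and y of the grasp point in the frame of rest_left above 0.04 m and z of the grasp point in the frame of straightedge_center above 0.0215 m and contact force between the fingers and straightedge between 2.5 and 30 N) or (horizontal distance between straightedge_center and rest_right below 0.025 m and z of straightedge_center in the frame of rest_right between 0 and 0.013 m and y of the grasp point in the frame of rest_right above 0.04 m and z of the grasp point in the frame of straightedge_center above 0.0215 m and contact force between the fingers and straightedge between 2.5 and 30 N))), for 0.15 s.
3. its right end is pressed down from above with 2.5 to 30 N (((horizontal distance between straightedge_center and rest_left below 0.025 m and z of straightedge_center in the frame of rest_left between 0 and 0.013 m and y of the grasp point in the frame of rest_left below -0.04 m and z of the grasp point in the frame of straightedge_center above 0.0215 m and contact force between the fingers and straightedge between 2.5 and 30 N) or (horizontal distance between straightedge_center and rest_right below 0.025 m and z of straightedge_center in the frame of rest_right between 0 and 0.013 m and y of the grasp point in the frame of rest_right below -0.04 m and z of the grasp point in the frame of straightedge_center above 0.0215 m and contact force between the fingers and straightedge between 2.5 and 30 N))), for 0.15 s.
At the end, for the whole second after the job is handed in: The flask stands on the true disc within 22 mm of its middle, upright within 0.016 rad (on the crowned disc it leans twice that), at rest and let go; the straightedge lies flat on the bench itself, let go and at rest (((horizontal distance between flask_center and rest_left below 0.022 m and z of flask_center in the frame of rest_left between 0.07 and 0.08 m) or (horizontal distance between flask_center and rest_right below 0.022 m and z of flask_center in the frame of rest_right between 0.07 and 0.08 m)) and angle between flask_center's own z axis and vertical below 0.016 rad and linear speed of each of flask, straightedge below 0.02 m/s and contact force between the fingers and flask below 0.1 N and height (world z) of straightedge_center below 0.009 m and angle between straightedge_center's own z axis and vertical below 0.05 rad and contact force between the fingers and straightedge below 0.1 N); the robot touches nothing.
It fails at once if an end of the straightedge pressed from above with more than 45 N (z of the grasp point in the frame of straightedge_center above 0.0215 m and (x of the grasp point in the frame of straightedge_center above 0.04 m or x of the grasp point in the frame of straightedge_center below -0.04 m) and contact force between the fingers and straightedge above 45 N).
It fails at once if the flask tipped by more than 0.35 rad (angle between flask_center's own z axis and vertical above 0.35 rad).
It fails at once if the flask dropped (falling free faster than 0.4 m/s) (contact force between the fingers and flask below 0.1 N and linear speed of flask above 0.4 m/s).
It fails at once if the straightedge knocked against the flask (contact force between straightedge and flask above 1 N).
It fails at once if the jar, spool or foam block moved by more than 15 mm (distance of any of jar, spool, foam_block from where it was at the start of the episode above 0.015 m).
It also fails if it takes over 72 s, if anything falls off the work surface, if the arm or the gripper's body presses on something with over 40 N, if the wrist force passes 120 N, or if a joint passes its speed limit or range.

## Working session

There is one attempt and no reset: what is moved stays moved. The work goes in short steps, Python scripts to look and compute and a tool call to move; the robot and the scene stay as the last step left them, time stands still between calls to the robot, and variables do not carry over. Pictures are saved under pics/ and viewed, and the job is handed in when it is done.

Besides the shell and the picture viewer there is one more tool, called after "Request:" as name(argument=value, ...), one argument or row to a line, values as JSON. servo_tool: Moves the arm, as the interface text tells. Its arguments: {"type":"object","properties":{"motion":{"type":"array","items":{"type":"number"}},"gripper":{"type":"number"},"force":{"type":"number"}},"required":["motion"]}

```bash
mkdir -p pics; cat > h.py <<'E'
import numpy as np, cv2
from station import ctrl
def cam(n):
    c=ctrl.camera(n); c['K']=np.array([[c['fx'],0,c['cx']],[0,c['fy'],c['cy']],[0,0,1]],float)
    c['R']=cv2.Rodrigues(np.array(c['rvec'],float))[0]; c['t']=np.array(c['tvec'],float).ravel(); c['d']=np.array(c['dist_coeffs'],float); return c
def ray(c,uv):
    p=cv2.undistortPoints(np.array(uv,float).reshape(-1,1,2),c['K'],c['d']).reshape(-1,2)
    d=np.c_[p,np.ones(len(p))]@c['R']; o=-c['R'].T@c['t']; return o,d
def onz(c,uv,z):
    o,d=ray(c,uv); return o+d*((z-o[2])/d[:,2])[:,None]
def world(c):
    h,w=c['z_map'].shape; u,v=np.meshgrid(np.arange(w),np.arange(h))
    o,d=ray(c,np.c_[u.ravel(),v.ravel()]); P=o+d*c['z_map'].reshape(-1,1); return P.reshape(h,w,3)
def save(n,im): cv2.imwrite('pics/'+n+'.png',im[:,:,::-1])
E
python3 - <<'E'
from h import *
for n in('top','side'):
    c=cam(n); save(n+'0',c['color']); print(n,-c['R'].T@c['t'],c['K'][0],c['d'])
o=ctrl.get_obs(); print(o)
E
```

```text
top [ 0.41595321 -0.07457034  1.12532656] [434.10533022   0.         311.78938544] [-0.0647592  0.         0.         0.         0.       ]
side [ 0.35857225 -1.06177178  0.73377211] [405.56203656   0.         310.94561622] [0.01546755 0.         0.         0.         0.        ]
{'time_s': 0.1, 'qpos': array([ 1.26240417e+00,  3.00394167e-01,  1.52149781e+00, -5.19675169e-05,
        1.32069726e+00, -6.66064783e-02]), 'joint_vel': array([ 0.00020236, -0.00156002, -0.00155117, -0.00103991,  0.00058472,
       -0.00069225]), 'tau': array([ 1.64318983e-03, -5.32645476e+01, -3.53285336e+01,  7.09679537e-02,
        2.35953648e-02, -5.08026960e-05]), 'ee_pos': array([0.1316407 , 0.53377992, 0.20496375]), 'eef_rot': array([ 3.1254537 ,  1.56979847, -1.82870807]), 'force': array([-0.23097658,  0.79147031, -0.77364725]), 'moment': array([ 0.0394573 ,  0.03728429, -0.00272521]), 'grip_width': 0.09389502057891827}
```

View pics/top0.png

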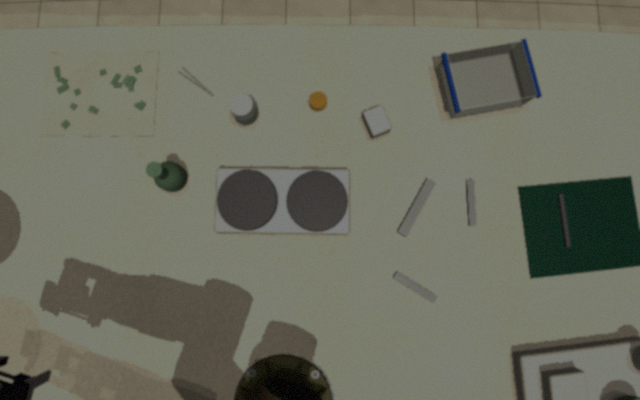

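View pics/side0.png

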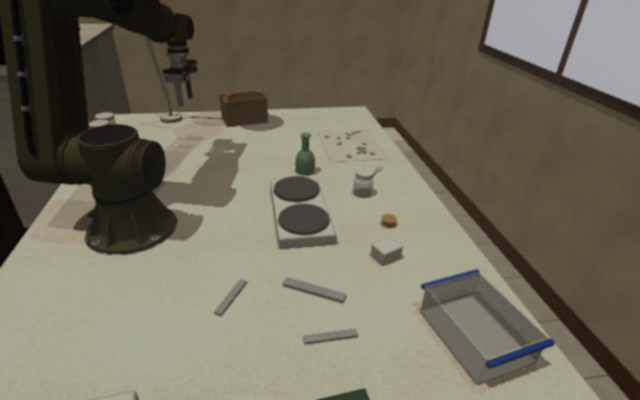

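The top view shows a dark disc at (247,200) and another at (317,200). The flask is at (170,177), the jar at (244,108), the spool at (318,100) and the block at (376,121). There are three bar candidates, at (416,207), (471,202) and (415,287). The job needs the 160 mm one, so I'll measure all three.

```bash
cat > m.py <<'E'
from h import *
c=cam('top'); W=world(c); im=c['color']
g=cv2.cvtColor(im,cv2.COLOR_RGB2GRAY)
bg=cv2.medianBlur(g,61)
for n,(x0,y0,x1,y1) in dict(A=(385,170,445,245),B=(455,170,490,235),C=(380,262,445,310)).items():
    # use blueness/sat: bench greenish vs grey
    r=im[y0:y1,x0:x1].astype(int); s=r[:,:,1]-r[:,:,2]
    hz=W[y0:y1,x0:x1,2]
    m=((s<np.median(s)*0.5)).astype(np.uint8)
    cs,_=cv2.findContours(m,0,2); k=max(cs,key=cv2.contourArea)
    p=k.reshape(-1,2)+[x0,y0]; P=onz(c,p,0.012)[:,:2]
    (cx,cy),(a,b),ang=cv2.minAreaRect((P*1000).astype(np.float32))
    cc=p.mean(0); print(n,np.median(s),cx,cy,a,b,ang,'pix',cc,'z',np.median(hz[m>0]))
crop=cv2.resize(im[160:310,380:490],None,fx=4,fy=4,interpolation=2); save('bars',crop)
for n,(u,v) in dict(L=(247,200),R=(317,200)).items():
    x0,y0=u-38,v-38
    q=g[y0:v+38,x0:u+38]; m=(q<95).astype(np.uint8)
    cs,_=cv2.findContours(m,0,2); k=max(cs,key=cv2.contourArea); k=cv2.convexHull(k)
    P=onz(c,k.reshape(-1,2)+[x0,y0],0.052)
    e=cv2.fitEllipse((P[:,:2]*1000).astype(np.float32)); print(n,e,'z',np.median(W[v-15:v+15,u-15:u+15,2]))
save('big',cv2.resize(im[140:250,130:400],None,fx=2.9,fy=2.9,interpolation=2))
# flask by depth
m=(W[...,2]>0.02)
for n,(x0,y0,x1,y1) in dict(flask=(135,145,200,205),jar=(220,80,270,135),spool=(300,85,335,115),block=(355,95,400,145)).items():
    P=W[y0:y1,x0:x1].reshape(-1,3); P=P[(P[:,2]>0.012)&(P[:,2]<0.3)]
    print(n,len(P),P.min(0),P.max(0))
    if n=='flask':
        for a,b in((.02,.05),(.05,.08),(.09,.14),(.143,.16)):
            q=P[(P[:,2]>a)&(P[:,2]<b)]; print(a,b,len(q),q.mean(0) if len(q) else 0,q.min(0) if len(q) else 0,q.max(0) if len(q) else 0)
E
python3 m.py
```

```text
A 14.0 495.3302001953125 -331.7366638183594 24.53927230834961 153.6990966796875 61.043968200683594 pix [415.20394737 207.82236842] z 0.012181666357346299
B 14.0 511.3712463378906 -475.4677429199219 111.26074981689453 19.874820709228516 2.428917169570923 pix [470.23232323 201.3030303 ] z 0.00885092440974089
C 14.0 282.36383056640625 -345.98248291015625 70.65122985839844 15.6803560256958 58.90452575683594 pix [422.55555556 291.73015873] z 0.008896636238304612
L ((518.5133666992188, 101.4114761352539), (153.7174072265625, 182.6429901123047), 116.48056030273438) z 0.05321736977797731
R ((521.8699951171875, -81.21100616455078), (156.8400421142578, 186.6938018798828), 73.5621109008789) z 0.05187653588153174
flask 934 [0.5287233  0.2599284  0.01212412] [0.60178545 0.32900602 0.1558338 ]
0.02 0.05 111 [0.55646505 0.27134439 0.03753199] [0.5287233 0.2599284 0.0204108] [0.60077947 0.30931548 0.04965491]
0.05 0.08 359 [0.5601643  0.2834633  0.06831057] [0.53036066 0.26205533 0.05038308] [0.60178545 0.32900602 0.07992713]
0.09 0.14 92 [0.56304178 0.28873767 0.10797415] [0.54875104 0.28227935 0.09018996] [0.58078715 0.3034358  0.13464725]
0.143 0.16 220 [0.56656364 0.2977855  0.15128051] [0.54756904 0.27951061 0.14605733] [0.58571017 0.31715988 0.1558338 ]
jar 666 [0.70946325 0.08068266 0.01259162] [0.77066497 0.14433185 0.09180008]
spool 257 [ 0.75215804 -0.09932769  0.0163662 ] [ 0.80003534 -0.05447161  0.02798165]
block 657 [ 0.67568772 -0.2666359   0.01212148] [ 0.75559215 -0.19248145  0.05172375]
```

View pics/bars.png

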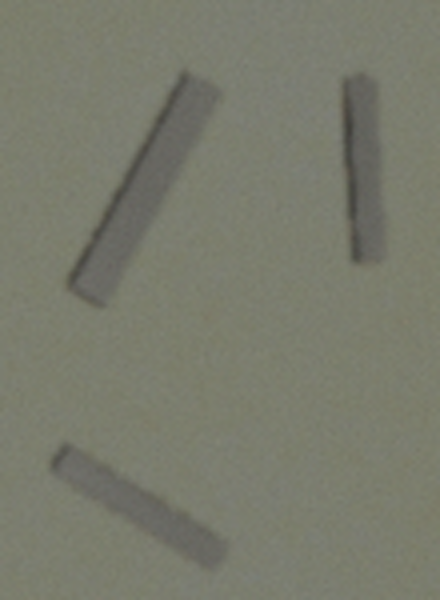

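View pics/big.png

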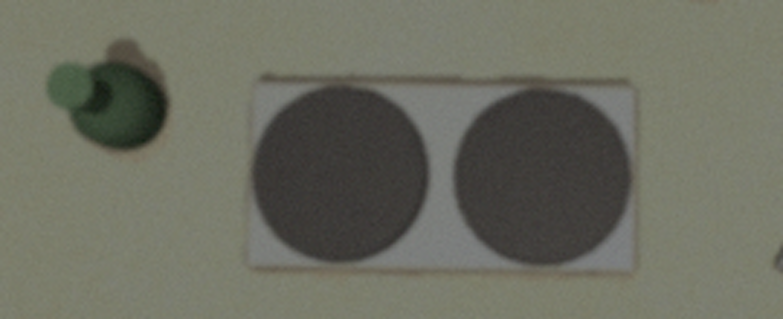

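```bash
python3 - <<'E'
from h import *
c=cam('top'); W=world(c); im=c['color']; g=cv2.cvtColor(im,cv2.COLOR_RGB2GRAY)
print(g[200,205:365:2]); print(g[160:240:2,247])
m=(g[160:245,205:365]<80).astype(np.uint8)
m=cv2.morphologyEx(m,cv2.MORPH_OPEN,np.ones((9,9)))
cs,_=cv2.findContours(m,0,2)
for k in cs:
    if cv2.contourArea(k)<800: continue
    k=cv2.convexHull(k); P=onz(c,k.reshape(-1,2)+[205,160],0.052)
    print(cv2.fitEllipse((P[:,:2]*1000).astype(np.float32)))
# foam by depth
P=W[150:250,200:370].reshape(-1,3); P=P[(P[:,2]>0.034)&(P[:,2]<0.06)]
r=cv2.minAreaRect((P[:,:2]*1000).astype(np.float32)); print('foam',r)
for s in((.4,.5),):
  pass
for y in (0.088,-0.087):
  pass
# bar A edges by depth
P=W[165:250,380:450].reshape(-1,3); P=P[(P[:,2]>0.007)]
print('A depth',cv2.minAreaRect((P[:,:2]*1000).astype(np.float32)),len(P))
s=cam('side'); S=world(s)
for nm,box in dict(flask=(285,125,325,180)).items():
    x0,y0,x1,y1=box; P=S[y0:y1,x0:x1].reshape(-1,3); P=P[(P[:,2]>0.01)&(P[:,1]<0.4)&(P[:,0]>.5)]
    for a,b in((.02,.06),(.06,.08),(.095,.14),(.143,.16)):
        q=P[(P[:,2]>a)&(P[:,2]<b)]; print(a,b,len(q),q.mean(0),q.min(0),q.max(0))
# lip in top by ellipse: green pixels high
P=W[145:205,135:200]; q=P[(P[...,2]>.146)&(P[...,2]<.16)]
print('lip',cv2.minEnclosingCircle((q[:,:2]*1000).astype(np.float32)))
save('barA',cv2.resize(im[165:250,380:490],None,fx=7,fy=7,interpolation=2))
E
```

```text
[125 125 123 124 121 106  69  54  59  59  57  53  56  57  54  61  56  57
  56  57  59  60  60  60  58  57  58  55  56  60  60  59  60  59  58  59
  74 120 126 124 114  67  60  57  59  62  58  59  60  60  62  59  61  64
  62  59  59  65  60  60  63  62  61  62  57  64  62  60  62  61  61  77
 105 120 122 123 123 123 124 122]
[124 123 122 100  85  65  60  54  58  58  59  57  58  56  57  56  58  59
  57  57  60  63  62  55  59  59  58  58  58  60  61  62  60  60  57  81
 105 111 119 121]
((506.72308349609375, -77.1259765625), (148.99200439453125, 149.7151641845703), 63.63372802734375)
((507.3951110839844, 96.09742736816406), (149.8905792236328, 150.87335205078125), 115.35736846923828)
foam ((508.23553466796875, 10.28863525390625), (338.36981201171875, 165.3087921142578), 89.92798614501953)
A depth ((452.2031555175781, -250.712158203125), (103.0204086303711, 344.5964050292969), 28.27362060546875) 644
0.02 0.06 275 [0.55526266 0.23372381 0.04420783] [0.50025483 0.13210678 0.02003578] [0.60278906 0.29477836 0.05994972]
0.06 0.08 116 [0.56073398 0.27353455 0.07002164] [0.52963225 0.25531942 0.06001593] [0.59785652 0.3148853  0.07984625]
0.095 0.14 88 [0.56399156 0.28542044 0.11778509] [0.5512605  0.27755743 0.09583883] [0.57803166 0.29567601 0.13962238]
0.143 0.16 54 [0.56444353 0.29151875 0.15185498] [0.54757761 0.27441317 0.14315786] [0.58334143 0.31616004 0.15559439]
lip ((566.6632080078125, 298.2589111328125), 19.967721939086914)
```

The candidates measure as follows:
- **A** at (416,207): about 157 x 25 mm and 12 mm high, which matches the 160 mm bar.
- **B** at (471,202): about 111 x 20 mm.
- **C** at (415,287): shorter and thinner.

The crop confirms A is the largest, so A is the straightedge. The disc fits give a diameter of 150 mm, which matches. Next I'll work out the moves.

```bash
cat >> h.py <<'E'
from scipy.spatial.transform import Rotation as Ro
def pose():
    o=ctrl.get_obs(); return o,np.array(o['ee_pos']),Ro.from_euler('xyz',o['eef_rot']).as_matrix()
def plan(p,jaw=None):
    "delta in tool axes mm; jaw=desired world yaw (deg) of tool z, mod 180"
    o,t,R=pose(); d=R.T@(np.array(p)-t)*1000
    out=list(np.round(d,1)); y=np.degrees(np.arctan2(R[1,2],R[0,2])); 
    if jaw is not None:
        a=-(jaw-y)   # tool x is down
        out.append([round(((a+180*k)+540)%360-180,1) for k in(0,1)])
    print('tcp',np.round(t,4),'jaw',round(y,1),'q6',round(o['qpos'][5],3),'q1',round(o['qpos'][0],3),'plan',out,'F',np.round(o['force'],2),'t',round(o['time_s'],2),'w',round(o['grip_width'],4))
    return out
E
python3 -c "
from h import *
plan([.495,-.332,.10],61)
_,_,R=pose();print(R.round(3))
# disc crown by depth
for n in('top','side'):
  c=cam(n);W=world(c);P=W.reshape(-1,3)
  for cy in(.0965,-.0775):
    r=np.hypot(P[:,0]-.507,P[:,1]-cy)
    print(n,cy,[ (round(1000*float(np.mean(P[(r>=a)&(r<a+.01),2])),2)) for a in np.arange(0,.07,.01)])
"
```

```text
tcp [0.1317 0.5339 0.2052] jaw 76.1 q6 -0.067 q1 1.262 plan [np.float64(105.6), np.float64(-560.1), np.float64(-753.6), [np.float64(15.1), np.float64(-164.9)]] F [-0.33 -0.46 -0.57] t 0.25 w 0.0939
[[-0.    -0.971  0.239]
 [-0.     0.239  0.971]
 [-1.     0.    -0.   ]]
top 0.0965 [53.19, 52.87, 53.09, 52.97, 53.06, 53.04, 53.01, 46.61]
top -0.0775 [52.97, 52.27, 52.01, 51.61, 51.44, 51.12, 50.72, 45.62]
side 0.0965 [54.73, 54.55, 54.89, 54.85, 54.72, 54.74, 54.71, 48.86]
side -0.0775 [54.01, 54.07, 53.57, 53.32, 53.2, 52.75, 52.36, 47.23]
```

Request:
servo_tool(
  motion=[100,-560,-753.5,15,100,-560,-753.5,15,100,-560,-753.5,15,100,-560,-753.5,15,100,-560,-753.5,15,100,-560,-753.5,15,100,-560,-753.5,15,100,-560,-753.5,15,100,-560,-753.5,15,100,-560,-753.5,15,100,-560,-753.5,15,100,-560,-753.5,15,100,-560,-753.5,15,100,-560,-753.5,15,100,-560,-753.5,15,100,-560,-753.5,15,100,-560,-753.5,15,100,-560,-753.5,15,100,-560,-753.5,15,100,-560,-753.5,15],
  gripper=0.6,
  force=30,
)

```text
time_s: 2.85
ee_pos: [0.4951, -0.3312, 0.1059]
eef_rot: [-1.738, 1.57, -0.67]
force: [0.3, 0.7, -0.1]
grip_width: 0.0565
```

```bash
python3 -c "
from h import *
plan([.495,-.332,.004],61)
c=cam('side');save('s1',c['color'])
"
```

```text
tcp [ 0.4951 -0.3312  0.1059] jaw 61.2 q6 -1.719 q1 -0.651 plan [np.float64(101.9), np.float64(-0.2), np.float64(-0.7), [np.float64(0.2), np.float64(-179.8)]] F [ 0.33  0.68 -0.12] t 2.85 w 0.0565
```

View pics/s1.png

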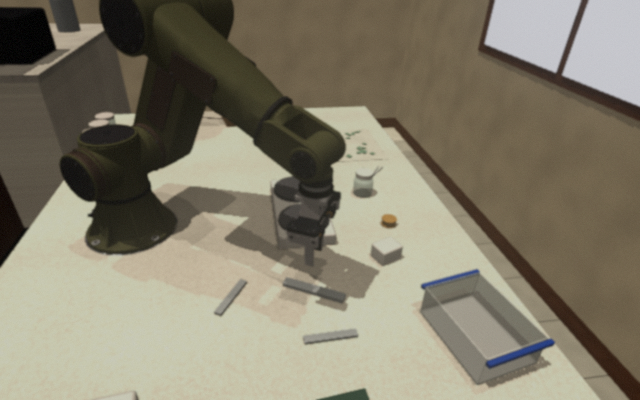

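The gripper hangs above bar A at (314,290). Now I'll descend and grip.

Request:
servo_tool(
  motion=[40,0,-0.7,0,70,0,-0.7,0,90,0,-0.7,0,101.5,0,-0.7,0,101.5,0,-0.7,0,101.5,0,-0.7,0],
)

```text
time_s: 3.65
ee_pos: [0.4951, -0.3326, 0.005]
eef_rot: [-1.718, 1.569, -0.651]
force: [0.5, 0.8, 0.1]
grip_width: 0.0566
```

Request:
servo_tool(
  motion=[0,0,0,0,0,0,0,0,0,0,0,0,0,0,0,0,0,0,0,0,0,0,0,0],
  gripper=0,
  force=40,
)

```text
time_s: 4.4
ee_pos: [0.4946, -0.3326, 0.0042]
eef_rot: [-2.3, 1.57, -1.233]
force: [-2.3, -2.7, 3.4]
grip_width: 0.0245
```

Request:
servo_tool(
  motion=[-40,0,0,0,-80,0,0,0,-115,0,0,0,-115,0,0,0,-115,0,0,0],
)

```text
time_s: 5.03
ee_pos: [0.494, -0.3316, 0.1169]
eef_rot: [1.359, 1.568, 2.426]
force: [-0.2, -0.4, -4.8]
grip_width: 0.0245
```

```bash
python3 -c "
from h import *
plan([.507,.097,.12],0)
for n in('side','top'):
  c=cam(n);save(n+'2',c['color'])
"
```

```text
tcp [ 0.494  -0.3316  0.1169] jaw 61.2 q6 -1.72 q1 -0.653 plan [np.float64(-2.3), np.float64(195.4), np.float64(381.7), [np.float64(61.2), np.float64(-118.8)]] F [-0.17 -0.36 -4.8 ] t 5.03 w 0.0245
```

View pics/side2.png

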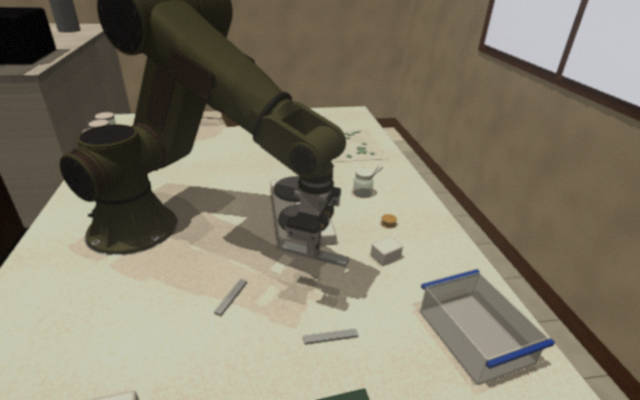

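View pics/top2.png

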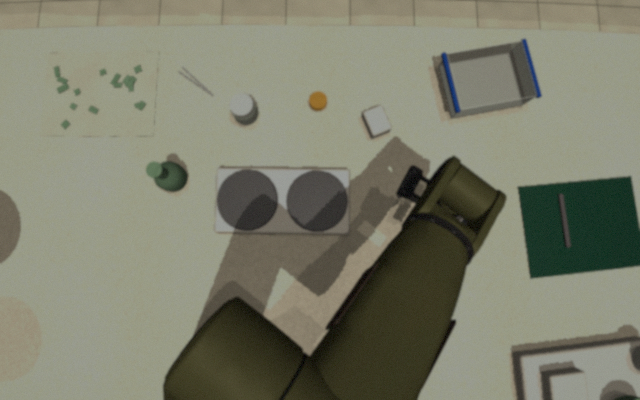

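Request:
servo_tool(
  motion=[-2,195.5,381.5,61,-2,195.5,381.5,61,-2,195.5,381.5,61,-2,195.5,381.5,61,-2,195.5,381.5,61,-2,195.5,381.5,61,-2,195.5,381.5,61,-2,195.5,381.5,61,-2,195.5,381.5,61,-2,195.5,381.5,61,-2,195.5,381.5,61,-2,195.5,381.5,61],
)

```text
time_s: 6.62
ee_pos: [0.5076, 0.0954, 0.1209]
eef_rot: [-1.22, 1.571, -1.219]
force: [-1.3, 1.0, -3.5]
grip_width: 0.0242
```

```bash
python3 -c "
from h import *
plan([.507,.097,.06],0)
c=cam('side');save('side3',cv2.resize(c['color'][100:260,180:420],None,fx=3.2,fy=3.2))
"
```

```text
tcp [0.5076 0.0954 0.1209] jaw 0.1 q6 0.114 q1 0.115 plan [np.float64(60.9), np.float64(1.6), np.float64(-0.6), [np.float64(0.1), np.float64(-179.9)]] F [-1.28  1.03 -3.48] t 6.62 w 0.0242
```

View pics/side3.png

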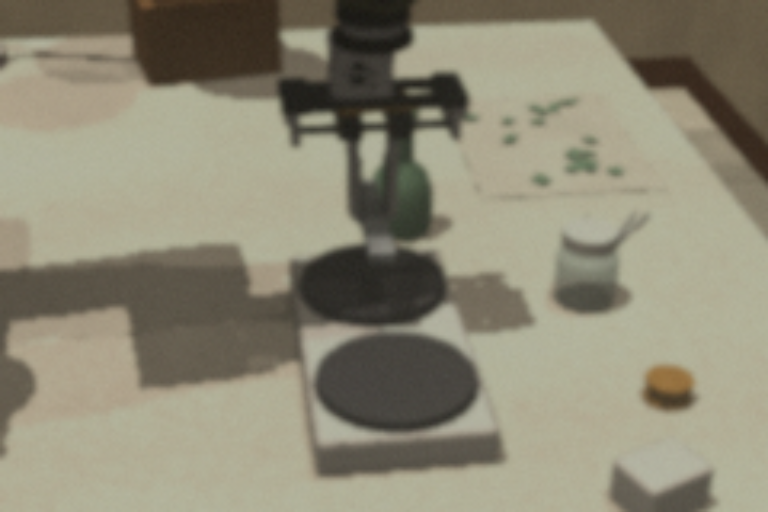

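Request:
servo_tool(
  motion=[30,1.5,0,0,48,1.5,0,0,56,1.5,0,0,57.5,1.5,0,0,58,1.5,0,0,58,1.5,0,0],
)

```text
time_s: 7.42
ee_pos: [0.5078, 0.0977, 0.0635]
eef_rot: [0.099, 1.57, 0.101]
force: [-0.7, -0.9, -3.5]
grip_width: 0.0246
```

Request:
servo_tool(
  motion=[0.5,0,0,0,1,0,0,0,1.5,0,0,0,2,0,0,0,2.5,0,0,0,3,0,0,0],
)

```text
time_s: 8.18
ee_pos: [0.5075, 0.0977, 0.0599]
eef_rot: [2.979, 1.571, 2.981]
force: [-0.1, -0.1, -4.0]
grip_width: 0.0247
```

Request:
servo_tool(
  motion=[0.3,0,0,0,0.6,0,0,0,0.9,0,0,0,1.2,0,0,0],
)

```text
time_s: 8.68
ee_pos: [0.5075, 0.0977, 0.0587]
eef_rot: [0.101, 1.571, 0.103]
force: [-0.1, 1.0, -4.0]
grip_width: 0.0246
```

Request:
servo_tool(
  motion=[0.3,0,0,0,0.6,0,0,0,0.9,0,0,0,1.2,0,0,0],
)

```text
time_s: 9.18
ee_pos: [0.5075, 0.0977, 0.0575]
eef_rot: [-0.625, 1.571, -0.622]
force: [-0.2, -0.0, -4.7]
grip_width: 0.0245
```

Request:
servo_tool(
  motion=[0.3,0,0,0,0.6,0,0,0,0.9,0,0,0],
)

```text
time_s: 9.55
ee_pos: [0.5076, 0.0977, 0.0568]
eef_rot: [0.418, 1.571, 0.421]
force: [-2.3, -0.3, 1.4]
grip_width: 0.0246
```

Request:
servo_tool(
  motion=[0.3,0,0,0,0.6,0,0,0],
)

```text
time_s: 9.8
ee_pos: [0.5075, 0.0977, 0.0568]
eef_rot: [0.134, 1.571, 0.137]
force: [-7.8, -1.7, 12.6]
grip_width: 0.0241
```

Contact at TCP z = 0.0568. I'll ease off, release and lift.

Request:
servo_tool(
  motion=[-0.7,0,0,0,-0.7,0,0,0],
)

```text
time_s: 10.05
ee_pos: [0.5076, 0.0977, 0.0568]
eef_rot: [0.073, 1.571, 0.075]
force: [-1.8, -0.1, 0.9]
grip_width: 0.0243
```

Request:
servo_tool(
  motion=[0,0,0,0,0,0,0,0,0,0,0,0,0,0,0,0],
  gripper=0.55,
)

```text
time_s: 10.55
ee_pos: [0.5076, 0.0977, 0.0568]
eef_rot: [0.063, 1.571, 0.066]
force: [-1.0, 0.0, -0.1]
grip_width: 0.0514
```

Request:
servo_tool(
  motion=[-15,0,0,0,-30,0,0,0,-45,0,0,0,-45,0,0,0],
)

```text
time_s: 11.05
ee_pos: [0.5082, 0.0978, 0.1034]
eef_rot: [0.112, 1.568, 0.114]
force: [0.2, -0.9, 1.4]
grip_width: 0.0521
```

Request:
servo_tool(
  motion=[0,60,0,0,0,60,0,0,0,60,0,0,0,60,0,0,0,60,0,0],
  gripper=0,
)

```text
time_s: 11.68
ee_pos: [0.5075, 0.157, 0.1018]
eef_rot: [-1.396, 1.571, -1.394]
force: [-0.6, 0.2, 0.0]
grip_width: 0.0051
```

```bash
python3 -c "
from h import *
plan([.507,.157,.075],0)
c=cam('side');save('side4',cv2.resize(c['color'][100:260,180:420],None,fx=3.2,fy=3.2))
c=cam('top');save('top4',cv2.resize(c['color'][100:300,140:400],None,fx=3,fy=3))
"
```

```text
tcp [0.5075 0.157  0.1018] jaw 0.1 q6 0.23 q1 0.231 plan [np.float64(26.8), np.float64(0.0), np.float64(-0.5), [np.float64(0.1), np.float64(-179.9)]] F [-0.62  0.23  0.04] t 11.68 w 0.0051
```

View pics/side4.png

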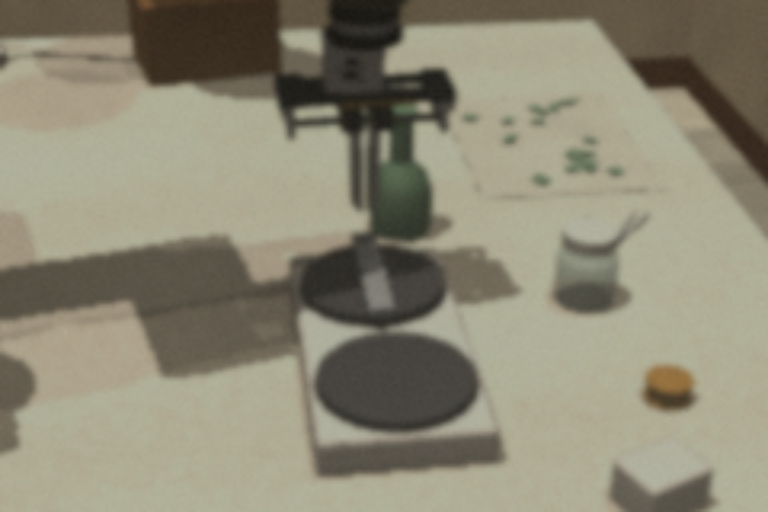

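View pics/top4.png

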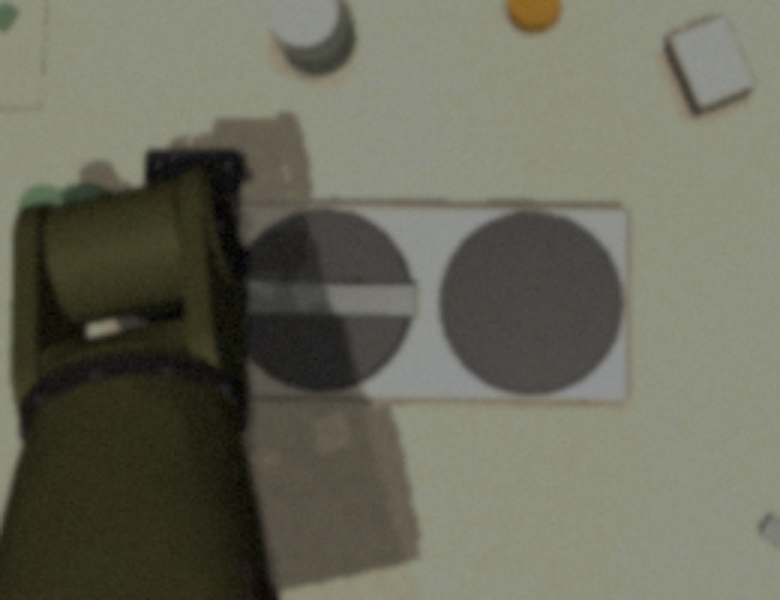

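The side crop shows the bar lying left to right on the left disc, from (365,240) to (380,305), and let go. Next is the press on its left end.

Request:
servo_tool(
  motion=[0,0,0,0,10,0,0,0,20,0,0,0,28,0,0,0,32,0,0,0,32,0,0,0],
)

```text
time_s: 12.52
ee_pos: [0.5073, 0.1577, 0.0695]
eef_rot: [-2.887, 1.57, -2.885]
force: [-0.1, -0.2, -0.0]
grip_width: 0.0003
```

Request:
servo_tool(
  motion=[0.5,0,0,0,1,0,0,0,1.5,0,0,0,2,0,0,0],
)

```text
time_s: 13.02
ee_pos: [0.5074, 0.1577, 0.0678]
eef_rot: [0.349, 1.571, 0.352]
force: [0.1, -1.1, 0.3]
grip_width: 0.0003
```

Request:
servo_tool(
  motion=[0.4,0,0,0,0.8,0,0,0,1.2,0,0,0,1.6,0,0,0],
)

```text
time_s: 13.52
ee_pos: [0.5074, 0.1577, 0.0661]
eef_rot: [-0.37, 1.571, -0.368]
force: [0.2, 0.2, 0.3]
grip_width: 0.0004
```

Request:
servo_tool(
  motion=[0.3,0,0,0,0.6,0,0,0],
)

```text
time_s: 13.78
ee_pos: [0.5074, 0.1576, 0.0655]
eef_rot: [-1.991, 1.571, -1.989]
force: [-1.0, 0.2, -0.2]
grip_width: 0.0004
```

Request:
servo_tool(
  motion=[0.2,0,0,0,0.4,0,0,0],
)

```text
time_s: 14.02
ee_pos: [0.5074, 0.1577, 0.0651]
eef_rot: [-0.014, 1.571, -0.011]
force: [0.8, 0.8, 0.6]
grip_width: 0.0006
```

Request:
servo_tool(
  motion=[0.2,0,0,0,0.2,0,0,0],
)

```text
time_s: 14.28
ee_pos: [0.5074, 0.1577, 0.065]
eef_rot: [-0.045, 1.571, -0.042]
force: [-1.1, 0.3, 0.9]
grip_width: 0.0005
```

Request:
servo_tool(
  motion=[0.2,0,0,0,0.2,0,0,0],
)

```text
time_s: 14.52
ee_pos: [0.5074, 0.1577, 0.065]
eef_rot: [0.243, 1.571, 0.246]
force: [-1.8, -1.3, 4.8]
grip_width: 0.0005
```

First firm contact is at z = 0.0650, with no give. I'll hold a little more.

Request:
servo_tool(
  motion=[0.1,0,0,0,0.1,0,0,0,0.1,0,0,0],
)

```text
time_s: 14.9
ee_pos: [0.5074, 0.1577, 0.065]
eef_rot: [0.051, 1.571, 0.053]
force: [-2.1, -1.0, 7.2]
grip_width: 0.0005
```

Request:
servo_tool(
  motion=[-10,0,0,0,-20,0,0,0,-20,0,0,0],
)

```text
time_s: 15.28
ee_pos: [0.5079, 0.1578, 0.0857]
eef_rot: [0.223, 1.569, 0.226]
force: [0.6, -0.1, -0.9]
grip_width: 0.0004
```

Request:
servo_tool(
  motion=[0,-120,0,0,0,-120,0,0,0,-120,0,0,0,-120,0,0,0,-120,0,0],
)

```text
time_s: 15.9
ee_pos: [0.5077, 0.0387, 0.0846]
eef_rot: [2.448, 1.571, 2.452]
force: [0.4, 0.5, -0.8]
grip_width: 0.0005
```

```bash
python3 -c "
from h import *
plan([.507,.037,.068],0)
"
```

```text
tcp [0.5077 0.0387 0.0846] jaw 0.2 q6 0.0 q1 0.004 plan [np.float64(16.6), np.float64(-1.7), np.float64(-0.7), [np.float64(0.2), np.float64(-179.8)]] F [ 0.38  0.48 -0.81] t 15.9 w 0.0005
```

Request:
servo_tool(
  motion=[6,0,0,0,11,0,0,0,12,0,0,0,13,0,0,0],
)

```text
time_s: 16.4
ee_pos: [0.5077, 0.0377, 0.0715]
eef_rot: [-2.904, 1.571, -2.901]
force: [-0.2, -1.0, -0.8]
grip_width: 0.0006
```

Request:
servo_tool(
  motion=[0.6,0,0,0,1.2,0,0,0,1.8,0,0,0,2.4,0,0,0,3,0,0,0,3.6,0,0,0,4.2,0,0,0,4.6,0,0,0],
)

```text
time_s: 17.4
ee_pos: [0.5077, 0.0377, 0.067]
eef_rot: [-2.23, 1.571, -2.228]
force: [0.9, -0.3, -0.7]
grip_width: 0.0004
```

Request:
servo_tool(
  motion=[0.3,0,0,0,0.6,0,0,0],
)

```text
time_s: 17.65
ee_pos: [0.5077, 0.0377, 0.0664]
eef_rot: [-2.181, 1.571, -2.179]
force: [-0.4, 0.5, 0.1]
grip_width: 0.0005
```

Request:
servo_tool(
  motion=[0.3,0,0,0,0.6,0,0,0,0.9,0,0,0,1.2,0,0,0],
)

```text
time_s: 18.15
ee_pos: [0.5077, 0.0377, 0.0652]
eef_rot: [2.412, 1.571, 2.415]
force: [-0.2, 0.1, 0.4]
grip_width: 0.0007
```

Request:
servo_tool(
  motion=[0.2,0,0,0,0.2,0,0,0],
)

```text
time_s: 18.4
ee_pos: [0.5077, 0.0377, 0.0651]
eef_rot: [0.147, 1.571, 0.15]
force: [0.4, 0.5, 0.1]
grip_width: 0.0005
```

Request:
servo_tool(
  motion=[0.2,0,0,0,0.2,0,0,0],
)

```text
time_s: 18.65
ee_pos: [0.5077, 0.0377, 0.065]
eef_rot: [-0.105, 1.571, -0.103]
force: [-1.5, 0.1, 2.8]
grip_width: 0.0004
```

Request:
servo_tool(
  motion=[0.2,0,0,0,0.2,0,0,0,0.2,0,0,0],
)

```text
time_s: 19.02
ee_pos: [0.5077, 0.0377, 0.0649]
eef_rot: [-0.153, 1.571, -0.151]
force: [-2.3, -0.2, 6.1]
grip_width: 0.0003
```

Request:
servo_tool(
  motion=[-10,0,0,0,-20,0,0,0,-20,0,0,0],
)

```text
time_s: 19.4
ee_pos: [0.5082, 0.0377, 0.0857]
eef_rot: [-0.005, 1.569, -0.003]
force: [0.1, 0.0, 0.2]
grip_width: 0.0003
```

Request:
servo_tool(
  motion=[0,60,0,0,0,60,0,0,0,60,0,0,0,60,0,0],
)

```text
time_s: 19.9
ee_pos: [0.5075, 0.0968, 0.0846]
eef_rot: [-2.504, 1.571, -2.502]
force: [0.8, 0.3, -0.1]
grip_width: 0.0005
```

Request:
servo_tool(
  motion=[9,0,0,0,13,0,0,0,14,0,0,0,15,0,0,0,16,0,0,0,17,0,0,0],
)

```text
time_s: 20.65
ee_pos: [0.5076, 0.0977, 0.0677]
eef_rot: [0.029, 1.571, 0.031]
force: [0.8, -0.8, -0.4]
grip_width: 0.0007
```

Both ends stop at 0.0650. As a cross-check I'll touch the middle, which would be at about 0.067 if the disc were crowned.

Request:
servo_tool(
  motion=[0.4,0,0,0,0.8,0,0,0,1.2,0,0,0],
)

```text
time_s: 21.02
ee_pos: [0.5075, 0.0977, 0.0665]
eef_rot: [0.197, 1.571, 0.199]
force: [-0.3, 0.0, 0.3]
grip_width: 0.0005
```

Request:
servo_tool(
  motion=[0.4,0,0,0,0.8,0,0,0,1.2,0,0,0],
)

```text
time_s: 21.4
ee_pos: [0.5075, 0.0977, 0.0652]
eef_rot: [0.114, 1.571, 0.117]
force: [-0.7, -0.2, 0.1]
grip_width: 0.0002
```

Request:
servo_tool(
  motion=[0.2,0,0,0,0.4,0,0,0],
)

```text
time_s: 21.65
ee_pos: [0.5075, 0.0977, 0.065]
eef_rot: [-1.402, 1.571, -1.399]
force: [-1.3, 0.4, 5.0]
grip_width: 0.0006
```

The middle also stops at 0.0650, so the bar doesn't rock and the left disc is true. The depth profile says the same: the left disc is level and the right one is about 2 mm crowned. Now I'll take the bar back to the bench.

Request:
servo_tool(
  motion=[-15,0,0,0,-30,0,0,0,-30,0,0,0,-30,0,0,0,-30,0,0,0,-30,0,0,0],
  gripper=0.6,
)

```text
time_s: 22.4
ee_pos: [0.5074, 0.0977, 0.0945]
eef_rot: [-2.962, 1.57, -2.959]
force: [-0.0, -0.7, -0.1]
grip_width: 0.0553
```

Request:
servo_tool(
  motion=[15,0,0,0,28,0,0,0,36,0,0,0,37,0,0,0,37,0,0,0],
)

```text
time_s: 23.02
ee_pos: [0.5077, 0.0977, 0.058]
eef_rot: [0.112, 1.571, 0.115]
force: [-0.8, 0.6, 0.4]
grip_width: 0.0565
```

Request:
servo_tool(
  motion=[0,0,0,0,0,0,0,0,0,0,0,0,0,0,0,0,0,0,0,0,0,0,0,0],
  gripper=0,
  force=40,
)

```text
time_s: 23.78
ee_pos: [0.5076, 0.0977, 0.058]
eef_rot: [0.045, 1.571, 0.047]
force: [-0.8, -0.6, 1.4]
grip_width: 0.0242
```

Request:
servo_tool(
  motion=[-30,0,0,0,-60,0,0,0,-60,0,0,0,-60,0,0,0],
)

```text
time_s: 24.28
ee_pos: [0.5068, 0.0976, 0.1163]
eef_rot: [-3.018, 1.569, -3.016]
force: [0.3, -0.4, -3.7]
grip_width: 0.0242
```

```bash
python3 -c "
from h import *
plan([.495,-.332,.115],61)
"
```

```text
tcp [0.5068 0.0976 0.1163] jaw 0.1 q6 0.117 q1 0.119 plan [np.float64(1.5), np.float64(-429.6), np.float64(-12.9), [np.float64(-60.9), np.float64(119.1)]] F [ 0.33 -0.36 -3.66] t 24.27 w 0.0242
```

Request:
servo_tool(
  motion=[0,-429.5,-13,-61,0,-429.5,-13,-61,0,-429.5,-13,-61,0,-429.5,-13,-61,0,-429.5,-13,-61,0,-429.5,-13,-61,0,-429.5,-13,-61,0,-429.5,-13,-61,0,-429.5,-13,-61,0,-429.5,-13,-61,0,-429.5,-13,-61,0,-429.5,-13,-61],
)

```text
time_s: 25.78
ee_pos: [0.4958, -0.3311, 0.1179]
eef_rot: [0.161, 1.571, 1.23]
force: [0.6, -0.2, -4.7]
grip_width: 0.0242
```

Request:
servo_tool(
  motion=[40,0,0,0,80,0,0,0,102,0,0,0,105,0,0,0,106,0,0,0,106,0,0,0],
)

```text
time_s: 26.52
ee_pos: [0.4961, -0.3321, 0.013]
eef_rot: [-1.713, 1.569, -0.646]
force: [0.4, -0.2, -3.3]
grip_width: 0.0245
```

Request:
servo_tool(
  motion=[1,0,0,0,2,0,0,0,3,0,0,0,4,0,0,0,5,0,0,0,6,0,0,0,6.5,0,0,0],
)

```text
time_s: 27.4
ee_pos: [0.4956, -0.3318, 0.0053]
eef_rot: [2.003, 1.571, 3.07]
force: [-0.7, 1.4, -0.3]
grip_width: 0.0243
```

Request:
servo_tool(
  motion=[0.5,0,0,0,1,0,0,0,1.3,0,0,0],
)

```text
time_s: 27.78
ee_pos: [0.4956, -0.3319, 0.0052]
eef_rot: [-2.049, 1.571, -0.982]
force: [-7.9, 6.2, 13.9]
grip_width: 0.0243
```

Request:
servo_tool(
  motion=[0.3,0,0,0,0.6,0,0,0],
)

```text
time_s: 28.02
ee_pos: [0.4957, -0.3319, 0.0052]
eef_rot: [-1.979, 1.571, -0.912]
force: [-11.2, 6.4, 20.3]
grip_width: 0.0244
```

The bar is on the bench. I'll back off, release and lift.

Request:
servo_tool(
  motion=[-1.4,0,0,0,-1.4,0,0,0],
)

```text
time_s: 28.28
ee_pos: [0.4958, -0.332, 0.0053]
eef_rot: [-1.67, 1.57, -0.603]
force: [-2.7, 1.4, 4.6]
grip_width: 0.0243
```

Request:
servo_tool(
  motion=[0,0,0,0,0,0,0,0,0,0,0,0,0,0,0,0],
  gripper=0.6,
)

```text
time_s: 28.78
ee_pos: [0.4956, -0.3319, 0.0048]
eef_rot: [1.923, 1.571, 2.99]
force: [1.0, 0.0, -0.6]
grip_width: 0.0559
```

Request:
servo_tool(
  motion=[-50,0,0,0,-100,0,0,0,-150,0,0,0,-200,0,0,0,-230,0,0,0,-230,0,0,0],
)

```text
time_s: 29.52
ee_pos: [0.4962, -0.3323, 0.2371]
eef_rot: [-1.718, 1.567, -0.651]
force: [0.3, 1.1, 0.8]
grip_width: 0.056
```

```bash
python3 -c "
from h import *
plan([.566,.298,.235],0)
plan([.566,.298,.235],90)
c=cam('side');save('side5',c['color'])
"
```

```text
tcp [ 0.4962 -0.3323  0.2371] jaw 61.1 q6 -1.719 q1 -0.651 plan [np.float64(0.7), np.float64(243.0), np.float64(585.7), [np.float64(61.1), np.float64(-118.9)]] F [0.26 1.06 0.76] t 29.52 w 0.056
tcp [ 0.4962 -0.3323  0.2371] jaw 61.1 q6 -1.719 q1 -0.651 plan [np.float64(0.7), np.float64(243.0), np.float64(585.7), [np.float64(-28.9), np.float64(151.1)]] F [0.26 1.06 0.76] t 29.52 w 0.056
```

View pics/side5.png

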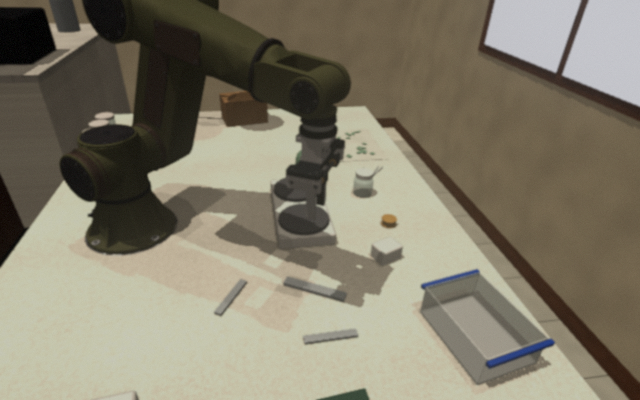

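The bar is back flat on the bench at (314,290). Next is the flask: approach above it with the jaws along x.

Request:
servo_tool(
  motion=[0,243,585.5,61,0,243,585.5,61,0,243,585.5,61,0,243,585.5,61,0,243,585.5,61,0,243,585.5,61,0,243,585.5,61,0,243,585.5,61,0,243,585.5,61,0,243,585.5,61,0,243,585.5,61,0,243,585.5,61,0,243,585.5,61,0,243,585.5,61,0,243,585.5,61],
  gripper=0.8,
)

```text
time_s: 31.45
ee_pos: [0.5655, 0.2974, 0.235]
eef_rot: [0.198, 1.571, 0.199]
force: [-0.2, -0.0, -0.5]
grip_width: 0.0749
```

```bash
python3 -c "
from h import *
plan([.566,.298,.099],0)
c=cam('side');save('side6',cv2.resize(c['color'][60:220,200:400],None,fx=3.5,fy=3.5))
"
```

```text
tcp [0.5655 0.2974 0.235 ] jaw 0.1 q6 0.425 q1 0.427 plan [np.float64(136.0), np.float64(0.6), np.float64(0.5), [np.float64(0.1), np.float64(-179.9)]] F [-0.18 -0.01 -0.53] t 31.45 w 0.0749
```

View pics/side6.png

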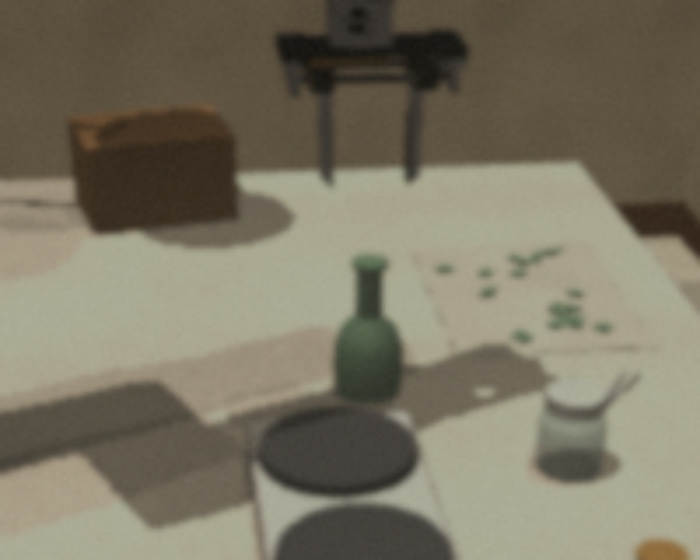

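The fingers at (325,180) and (411,180) straddle the neck at column 370. Descending now.

Request:
servo_tool(
  motion=[30,0.5,0.5,0,60,0.5,0.5,0,90,0.5,0.5,0,115,0.5,0.5,0,130,0.5,0.5,0,136,0.5,0.5,0,136,0.5,0.5,0,136,0.5,0.5,0],
)

```text
time_s: 32.5
ee_pos: [0.5662, 0.2989, 0.0998]
eef_rot: [0.417, 1.569, 0.42]
force: [-0.4, -0.1, 0.6]
grip_width: 0.0749
```

Request:
servo_tool(
  motion=[0,0,0,0,0,0,0,0,0,0,0,0,0,0,0,0,0,0,0,0,0,0,0,0,0,0,0,0,0,0,0,0],
  gripper=0.15,
  force=18,
)

```text
time_s: 33.5
ee_pos: [0.5659, 0.2987, 0.0989]
eef_rot: [0.394, 1.571, 0.396]
force: [0.7, 0.2, 1.2]
grip_width: 0.037
```

Request:
servo_tool(
  motion=[-5,0,0,0,-15,0,0,0,-30,0,0,0,-45,0,0,0,-60,0,0,0,-75,0,0,0,-90,0,0,0,-95,0,0,0,-95,0,0,0],
)

```text
time_s: 34.62
ee_pos: [0.5658, 0.2987, 0.194]
eef_rot: [0.316, 1.571, 0.319]
force: [0.6, 0.4, -2.8]
grip_width: 0.0372
```

```bash
python3 -c "
from h import *
plan([.507,.097,.195],0)
c=cam('side');save('side7',cv2.resize(c['color'][40:220,200:400],None,fx=3.3,fy=3.3))
"
```

```text
tcp [0.5658 0.2987 0.194 ] jaw 0.1 q6 0.426 q1 0.429 plan [np.float64(-1.1), np.float64(-201.6), np.float64(-59.3), [np.float64(0.1), np.float64(-179.9)]] F [ 0.63  0.44 -2.81] t 34.62 w 0.0372
```

View pics/side7.png

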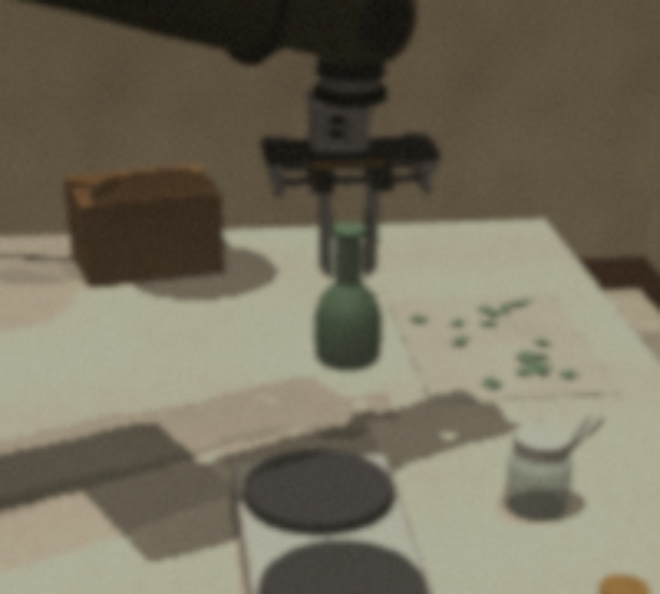

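The opening reads 37 mm, but the neck is only 29 mm. The fingers may be bearing on the 38 mm lip, so I'll check before carrying on.

```bash
python3 -c "
from h import *
c=cam('side');im=c['color'];save('side8',cv2.resize(im[80:160,265:345],None,fx=7,fy=7,interpolation=2))
W=world(c)
P=W[80:160,285:330].reshape(-1,3);im2=im[80:160,285:330].reshape(-1,3).astype(int)
g=(im2[:,1]-im2[:,0]>12)&(P[:,1]<.4)&(P[:,1]>.2)
Q=P[g]
for a in np.arange(.08,.27,.01):
  q=Q[(Q[:,2]>=a)&(Q[:,2]<a+.01)]
  if len(q)>2: print(round(a,3),len(q),q.min(0).round(3),q.max(0).round(3))
"
```

```text
0.16 26 [0.536 0.261 0.161] [0.576 0.286 0.17 ]
0.17 42 [0.54  0.264 0.171] [0.582 0.288 0.18 ]
0.18 13 [0.547 0.276 0.18 ] [0.571 0.288 0.186]
0.24 21 [0.553 0.278 0.245] [0.578 0.306 0.249]
```

View pics/side8.png

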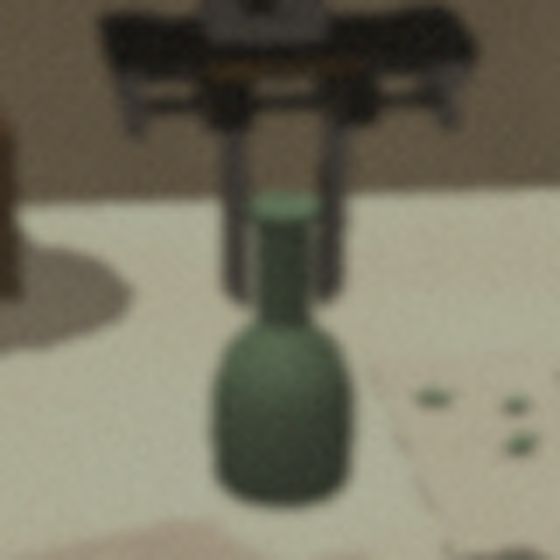

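The flask hangs by its lip, upright. The lip is wider than the neck and the fingers are straight, so this is how they must close. It's secure and vertical, so I'll carry it smoothly with a slightly firmer grip.

Request:
servo_tool(
  motion=[0,-2,-0.6,0,0,-8,-2.4,0,0,-18,-5.3,0,0,-31,-9,0,0,-46,-13.5,0,0,-62,-18.2,0,0,-78,-23,0,0,-94,-27.6,0,0,-110,-32.4,0,0,-126,-37,0,0,-142,-41.8,0,0,-157,-46.2,0,0,-170,-50,0,0,-181,-53.2,0,0,-190,-56,0,0,-196,-57.7,0,0,-200,-58.8,0,0,-201.5,-59.3,0,0,-201.5,-59.3,0,0,-201.5,-59.3,0],
  force=25,
)

```text
time_s: 37.22
ee_pos: [0.5071, 0.0972, 0.1938]
eef_rot: [2.709, 1.571, 2.712]
force: [0.3, -0.7, -2.6]
grip_width: 0.0367
```

```bash
python3 -c "
from h import *
plan([.507,.097,.155],0)
c=cam('side');im=c['color'];save('side9',cv2.resize(im[100:260,230:390],None,fx=3.7,fy=3.7,interpolation=2))
"
```

```text
tcp [0.5071 0.0972 0.1938] jaw 0.2 q6 0.116 q1 0.119 plan [np.float64(38.8), np.float64(-0.2), np.float64(-0.1), [np.float64(0.2), np.float64(-179.8)]] F [ 0.32 -0.72 -2.63] t 37.23 w 0.0367
```

View pics/side9.png

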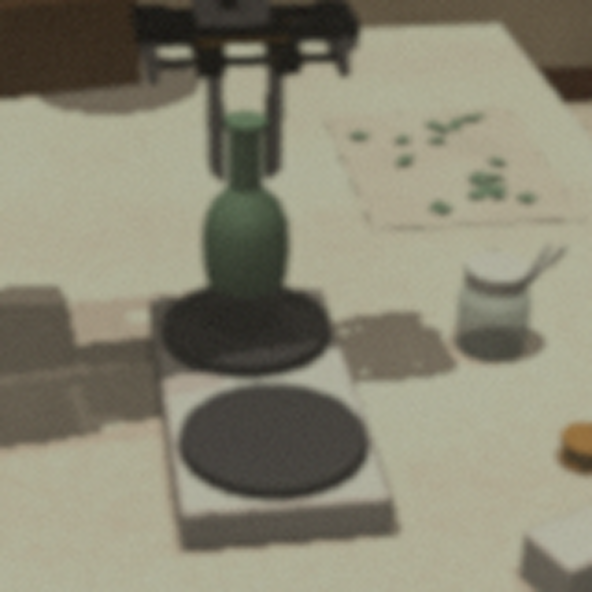

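Request:
servo_tool(
  motion=[4,0,0,0,12,0,0,0,20,0,0,0,27,0,0,0,32,0,0,0,35,0,0,0,36,0,0,0,37,0,0,0],
)

```text
time_s: 38.28
ee_pos: [0.5071, 0.0971, 0.157]
eef_rot: [0.075, 1.57, 0.078]
force: [-0.1, 0.6, -2.5]
grip_width: 0.0362
```

Request:
servo_tool(
  motion=[0.5,0,0,0,1,0,0,0,1.5,0,0,0,2,0,0,0,2.5,0,0,0],
)

```text
time_s: 38.9
ee_pos: [0.5071, 0.0971, 0.1544]
eef_rot: [-0.198, 1.571, -0.195]
force: [0.1, 1.0, -2.9]
grip_width: 0.0366
```

Request:
servo_tool(
  motion=[0.4,0,0,0,0.8,0,0,0],
)

```text
time_s: 39.15
ee_pos: [0.507, 0.0971, 0.1535]
eef_rot: [-0.802, 1.571, -0.799]
force: [1.2, -0.4, -3.0]
grip_width: 0.0366
```

Request:
servo_tool(
  motion=[0.4,0,0,0,0.8,0,0,0],
)

```text
time_s: 39.4
ee_pos: [0.507, 0.0971, 0.1527]
eef_rot: [-2.272, 1.571, -2.27]
force: [0.5, 0.1, -2.8]
grip_width: 0.0364
```

Request:
servo_tool(
  motion=[0.3,0,0,0,0.6,0,0,0],
)

```text
time_s: 39.65
ee_pos: [0.507, 0.0971, 0.1521]
eef_rot: [-2.658, 1.571, -2.656]
force: [-0.0, 0.4, -3.4]
grip_width: 0.0364
```

Request:
servo_tool(
  motion=[0.3,0,0,0,0.6,0,0,0],
)

```text
time_s: 39.9
ee_pos: [0.507, 0.0971, 0.1515]
eef_rot: [-1.747, 1.571, -1.744]
force: [-0.3, 0.3, -0.9]
grip_width: 0.0365
```

Request:
servo_tool(
  motion=[0.2,0,0,0,0.3,0,0,0,0.3,0,0,0],
)

```text
time_s: 40.28
ee_pos: [0.5072, 0.0971, 0.1515]
eef_rot: [0.031, 1.57, 0.034]
force: [-0.0, 0.8, 2.2]
grip_width: 0.0363
```

```bash
python3 -c "
from h import *
plan([.507,.097,.15],0)
c=cam('side');im=c['color'];save('side10',cv2.resize(im[100:220,230:350],None,fx=4.8,fy=4.8,interpolation=2))
"
```

```text
tcp [0.5072 0.0971 0.1515] jaw 0.1 q6 0.116 q1 0.118 plan [np.float64(1.5), np.float64(-0.1), np.float64(-0.2), [np.float64(0.1), np.float64(-179.9)]] F [-0.    0.79  2.17] t 40.27 w 0.0363
```

View pics/side10.png

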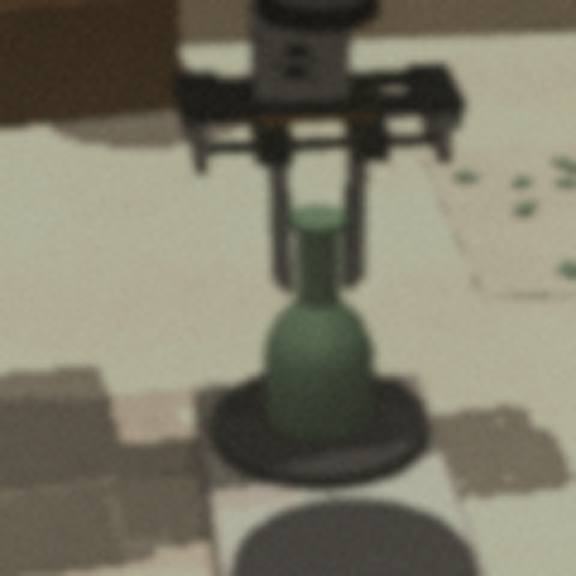

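The flask stands in the middle of the left disc at (318,430), upright, and the disc carries its weight. Releasing.

Request:
servo_tool(
  motion=[-0.2,0,0,0,-0.2,0,0,0],
)

```text
time_s: 40.58
ee_pos: [0.5071, 0.0971, 0.1515]
eef_rot: [-0.064, 1.571, -0.062]
force: [1.8, -0.7, 0.5]
grip_width: 0.0368
```

Request:
servo_tool(
  motion=[0,0,0,0,0,0,0,0,0,0,0,0,0,0,0,0,0,0,0,0,0,0,0,0,0,0,0,0],
  gripper=0.85,
)

```text
time_s: 41.45
ee_pos: [0.507, 0.0971, 0.1515]
eef_rot: [-0.311, 1.571, -0.308]
force: [0.3, -0.6, -0.5]
grip_width: 0.08
```

Request:
servo_tool(
  motion=[-10,0,0,0,-30,0,0,0,-55,0,0,0,-85,0,0,0,-115,0,0,0,-125,0,0,0,-125,0,0,0],
)

```text
time_s: 42.32
ee_pos: [0.5071, 0.0971, 0.2765]
eef_rot: [0.067, 1.57, 0.069]
force: [0.5, -0.2, -0.3]
grip_width: 0.0798
```

Request:
servo_tool(
  motion=[0,-250,0,0,0,-250,0,0,0,-250,0,0,0,-250,0,0,0,-250,0,0,0,-250,0,0,0,-250,0,0,0,-250,0,0],
)

```text
time_s: 43.32
ee_pos: [0.5078, -0.1519, 0.2764]
eef_rot: [0.104, 1.571, 0.108]
force: [-0.0, -0.1, -0.3]
grip_width: 0.08
```

```bash
cat > chk.py <<'E'
from h import *
plan([.507,.097,.2],0)
c=cam('side');im=c['color'];save('side11',im)
t=cam('top');W=world(t);save('top11',t['color'])
P=W.reshape(-1,3)
q=P[(P[:,2]>.193)&(P[:,2]<.215)&(abs(P[:,0]-.507)<.07)&(abs(P[:,1]-.097)<.07)]
print('lip',len(q),cv2.minEnclosingCircle((q[:,:2]*1000).astype(np.float32)),q[:,2].mean())
b=P[(P[:,2]>.065)&(P[:,2]<.14)&(abs(P[:,0]-.507)<.07)&(abs(P[:,1]-.097)<.07)]
print('body',b.min(0),b.max(0))
r=t['color'][165:245,385:450].astype(int); m=((r[...,1]-r[...,2])<7)
z=W[165:245,385:450,2][m]; print('bar z',np.median(z))
E
python3 chk.py
```

```text
tcp [ 0.5078 -0.1519  0.2764] jaw 0.2 q6 -0.364 q1 -0.36 plan [np.float64(76.4), np.float64(248.9), np.float64(0.2), [np.float64(0.2), np.float64(-179.8)]] F [-0.   -0.14 -0.31] t 43.33 w 0.08
lip 245 ((507.7524108886719, 97.25627136230469), 18.99104881286621) 0.20381591555254872
body [0.47056337 0.06018249 0.06777355] [0.54405881 0.13100167 0.13988249]
bar z 0.012781698911258466
```

View pics/side11.png

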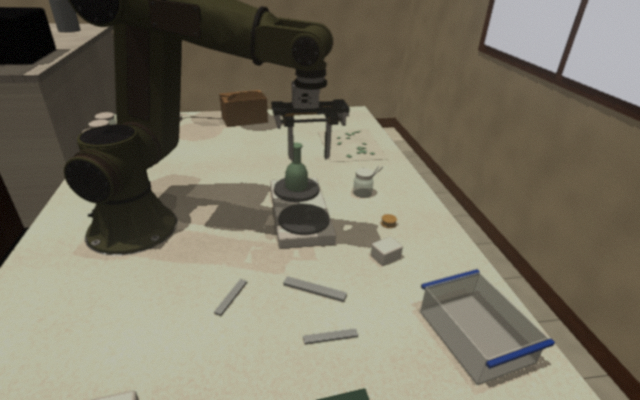

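View pics/top11.png

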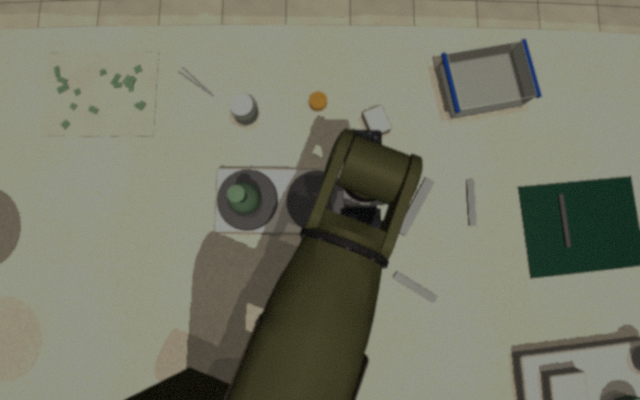

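The lip centre is at (0.508, 0.097), directly over the disc middle, and its top is at 0.204 m, which matches 0.053 + 0.151 m. The bar lies flat at (314,290), and the jar, spool and block look unmoved. Handing in.

```bash
python3 -c "
from station import ctrl
print(ctrl.hand_in())"
```

```text
the job is handed in; nothing more can be done
None
```

I handed the job in at about 43 s. The left disc is the true one, and the flask now stands upright in the middle of it.

- **Rock test:** I laid the 160 mm straightedge across the left disc, let go, and pressed the left end with about 7 N and the right with about 6 N. Both ends and the middle stopped firmly at z = 0.0650 m, so it did not rock. The camera's depth readings agree: the left disc is level to within 0.3 mm, and the right one is about 2 mm higher in its middle.
- **Straightedge:** it is back flat on the bench where it started, let go. Its top measured 12.8 mm against a true 12 mm, which is within the 2 mm calibration.
- **Flask:** its lip is centred at (0.508, 0.097), about 1 mm from the disc middle. The lip top at 0.204 m is the height expected for standing on that face. The tilt was judged from these positions and the picture, not measured directly.
- **Other things:** the jar, spool and block look unmoved in the pictures; I did not measure them again.

One thing differed from the plan: the straight fingers closed on the flask's lip (37 mm) instead of its neck (29 mm). It hung upright without visible slipping, so I carried and set it down that way.

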